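# Free the lamp's shade ring at the prayer bead repair nook

## Task

Make the lamp safe and free its shade ring for changing the shade: first press the raised end of the black rocker switch down fully to switch the lamp off, then roll a fingertip against the rim of the knurled brass ring and turn it two full turns anticlockwise (seen from above), so that it is loose but still on its thread. Only touch things, gently, and leave the switch off and the head piece, bowl, reamer and casket where they are.

Things in the scene. Friction and masses are not known exactly. Their poses are not given: they have to be found in the camera images.
- lamp: Cream bakelite lamp base without shade or bulb, screwed to the shelf. Origin: centre of its underside on the shelf; z up, its long side along its own y. Plinth 120 mm (x) by 235 mm (y), top face 36 mm high. At its own (0, +60) mm a round stem, 22 mm radius (flaring to 36 mm at the plinth), rises to 98 mm; the lampholder sleeve, 19 mm radius, goes on up to 142 mm and carries the ring. The black rocker switch sits on the plinth at (0, -60) mm.
- rocker (a joint): Rocker switch, two black 22 by 26 mm wings in a shallow V, its pivot across the lamp (lamp x) at lamp (0, -60, 46) mm. Value in rad: 0 = on (the wing on the -y side, away from the ring, stands up; the other lies level), 0.36 = fully off, that wing pressed down level with its face 46 mm above the shelf. Takes about 1.5 N near the wing's end; no spring, it stays where it is left.
- rocker_press (a point): Point on the top face of the raised wing of the rocker, 22 mm out from the pivot (4 mm from the wing's end). Moves with the rocker: it stands 54 mm above the shelf when on, 46 mm when off.
- shade_ring (a joint): Turning of the knurled ring about its upright axis, rad, growing anticlockwise seen from above; 0 = screwed tight, two full turns = 12.57 more than at the start (it starts between 0 and 0.6). It rises 3 mm a turn. Hard stop at 0 and at 18.85 (end of the thread). Friction torque about 0.05 N m (some 1 N at the rim); it stays where it is left.
- ring_centre (a point): Centre of the ring's upper rim face, on its axis (lamp (0, +60) mm), 116 mm above the shelf when tight. The brass ring is a 16 mm high disc (underside 16 mm below this point) with an upright rim of 24 rounded ribs, one every 15 degrees, each 3.5 mm in radius and standing 3.5 mm proud; radius 45.5 mm between ribs, 49 mm over the ribs. Too wide to grip.
- ring_rivet (a point): Dark steel rivet, 11 mm across, flat on the ring's top face 39 mm from the axis; it turns with the ring and shows how far it has gone.
- imame: Bystander: turned brass head piece of a prayer bead string, 26 mm wide, 64 mm tall, standing loose; origin at the centre of its foot.
- bead_bowl: Bystander: smoky quartz bowl, 84 mm across, 38 mm tall, loose; origin under its centre.
- reamer: Bystander: steel bead reamer with dark wooden handle, 152 mm long, 15 mm thick, lying loose along its own x; origin under its middle.
- casket: Bystander: dark wooden casket with mother-of-pearl inlay, 114 (x) by 164 (y) by 69 mm tall, loose; origin under its centre.

How it is judged:
On the way, in this order (a step that is already met when the one before it is completed fails the run):
1. the lamp is switched off at its rocker (value of joint rocker above 0.3 rad), for 0.1 s.
2. the ring has been loosened one full turn (value of joint shade_ring above 6.28 rad).
3. the ring has been loosened two full turns (value of joint shade_ring above 11.4 rad), for 0.1 s.
At the end, for the whole second after the job is handed in: The rocker is off (over 0.30 rad), the ring is at rest two full turns looser than it began, within about a seventh of a turn (joint between 11.4 and 14.4 rad), and head piece, bowl, reamer and casket are within 25 mm of where they stood (value of joint rocker above 0.3 rad and value of joint shade_ring between 11.4 and 14.4 rad and velocity of joint shade_ring between -0.1 and 0.1 rad/s and distance of each of imame, bead_bowl, reamer, casket from where it was at the start of the episode below 0.025 m); the robot touches nothing.
It fails at once if the ring is turned by a quarter turn or so while the lamp is still on (value of joint shade_ring above 1.7 rad and value of joint rocker below 0.25 rad).
It fails at once if the ring is run towards the end of its thread (over two and a half turns) (value of joint shade_ring above 15.9 rad).
It fails at once if the lamp is pushed harder than 40 N (contact force between any of the fingers, the arm and lamp above 40 N).
It fails at once if a bystander is shoved, lifted or carried (distance of any of imame, bead_bowl, reamer, casket from where it was at the start of the episode above 0.03 m).
It also fails if it takes over 67 s, if anything falls off the work surface, if the arm or the gripper's body presses on something with over 40 N, if the wrist force passes 120 N, or if a joint passes its speed limit or range.

## Robot

A 7-joint arm with a two-finger parallel gripper is mounted at the origin on the work surface. World frame = base frame: x ahead of the robot, y to its left, z up, the work surface at z = 0. Lengths are in m, angles in rad, forces in N, time in s.
With the tool pointing down it reaches from about 0.425 to 1.025 m from the base axis. Payload 9.4 kg.
Tool frame: the origin (TCP) lies midway between the tips of the shut fingers; the grasp point (between the pads) lies 19 mm behind it; z points along the fingers, x is the direction in which the jaws open and shut, and the axes are right-handed (so a half turn about z gives the same grasp; the last joint's range is limited). The gripper opens to 93 mm and grips with 3 to 60 N. Pads are 15 mm wide; open, the fingers measure 128 mm over their backs; the gripper's body (75 mm by 188 mm) begins 65 mm behind the grasp point.
Start: joints at [-1.377, 0.599, -0.003, 1.599, 0.002, 0.943, -0.08], TCP at [0.194, 0.699, 0.219] pointing down, gripper open.
Joint ranges: [-2.57, 2.57], [-0.35, 1.97], [-1.29, 1.29], [0.11, 2.56], [-1.05, 4.19], [0.11, 1.86], [-2.63, 2.63]. Speed limits (rad/s): [2.22, 2.22, 3.01, 3.01, 3.14, 3.14, 3.14].

## Interface

Orientations are given as a unit quaternion [x, y, z, w].
In Python, from station import arm, imaging gives the robot as it stands.
- The arm moves only by the shell command python3 -m jog 'ROWS' [OPENING] [FORCE]. ROWS is JSON, a list that holds one entry, the list of rows, each a list of 6 numbers: the shift along the tool's x, y, z in mm, then the turn, a rotation vector about the tool's x, y, z in rad. In form: [[[dx, dy, dz, ax, ay, az], ...]]. A call has 1 to 8 rows; each row is the pose to reach, as a shift and turn from the pose commanded when the call began, along the tool's axes at that moment; what a row does not reach only later rows make up. A row lasts 1/12 s, in which the tool goes at most 41.7 mm and 7.16 degrees, less where a joint would pass 70% of its speed; a pose out of reach is approached as far as the arm can. A call with a gripper value outside its range is refused whole. OPENING is the gripper's target within -1 to 1 (fully open at 1, half-way at 0, shut at -1), set as the call begins (- or left out, the last holds). The fingers move at their own pace and stop on an object; FORCE is the grip in N (left out, the last holds). Time passes only in rows, so rows that repeat a pose let the fingers close. It gives the time, the measured TCP pose, the force and the opening at its end, in the units of the state.
- arm.read_state(): the state, without advancing time (a new reading comes with each control period).
- imaging.snapshot(name): name is "side" or "top"; returns the picture (420x560x3 uint8, red, green, blue); there is no depth.
- imaging.camera_model(name): a dict with "fx", "fy", "cx", "cy" (pixels), "rvec" (rotation vector, rad) and "tvec" (3), from world to camera coordinates, as OpenCV has them. Camera axes: x right, y down, z forward; pixel columns grow to the right and rows downward; lengths in m; the calibration is good to about 2 mm. A picture is of the moment at which its call begins. camera_model takes no time and is no camera call.
- arm.sign_off(): hands the job in, once; it reports no verdict.
The state is a dict: "time_s": time; "joints": joint angles; "qvel": joint speeds; "tau": joint torques, N m; "tool_pos": TCP position; "orientation": TCP orientation; "wrist_force": force on the tool from outside, world axes, zero at the start; "ft_torque": the same for the moment, N m; "width": opening from 0.0 (shut) to 1.0 (fully open).
Only numpy, scipy, OpenCV 4.12 (cv2) and the standard library are available. Lean on these libraries where they do the work, as an engineer would, in place of code of your own. Each camera call takes 0.05 s, during which the arm holds its last target.

## Working session

There is one attempt and no reset: what is moved stays moved. The work goes in short steps, Python scripts to look and compute and a shell command to move; the robot and the scene stay as the last step left them, time stands still between calls to the robot, and variables do not carry over. Pictures are saved under pics/ and viewed, and the job is handed in when it is done.

```bash
ls; mkdir -p pics
python3 - <<'E'
from station import arm, imaging
import cv2
for n in ("side","top"):
    cv2.imwrite(f"pics/{n}0.png",cv2.cvtColor(imaging.snapshot(n),cv2.COLOR_RGB2BGR)); print(imaging.camera_model(n))
print(arm.read_state())
E
```

```text
pics
{'fx': 491.48690985778694, 'fy': 491.48690985778694, 'cx': 285.3608666485241, 'cy': 209.91564731066188, 'rvec': array([ 0.25509984, -2.59313279,  1.56331499]), 'tvec': array([0.57372003, 0.10095763, 0.78220737])}
{'fx': 527.6741298223238, 'fy': 527.6741298223238, 'cx': 275.55544178019346, 'cy': 212.6454678988716, 'rvec': array([ 2.15493262, -2.11571209,  0.2204631 ]), 'tvec': array([0.08738104, 0.56371673, 0.93580155])}
{'time_s': 0.1, 'joints': array([-1.37668164,  0.60003817, -0.0025599 ,  1.60004705,  0.00179342,
        0.94295092, -0.07979426]), 'qvel': array([ 1.24087644e-03,  5.22084829e-04, -1.80100656e-03, -1.86029256e-03,
        9.10828885e-05, -1.14613597e-03,  1.18962858e-03]), 'tau': array([ 5.80054155e-03, -7.66558385e+01,  1.50244128e+00, -2.52934599e+01,
       -5.22849534e-02,  1.35113939e-02,  3.53343125e-05]), 'tool_pos': array([0.19383105, 0.69813743, 0.21785214]), 'orientation': array([ 7.96066751e-01,  6.05208401e-01, -5.35594962e-04,  4.82080943e-04]), 'wrist_force': array([ 0.28946453, -0.26068204, -1.07229871]), 'ft_torque': array([-0.0037757 ,  0.00396752,  0.01871646]), 'width': 1.0036386269820792}
```

View pics/side0.png

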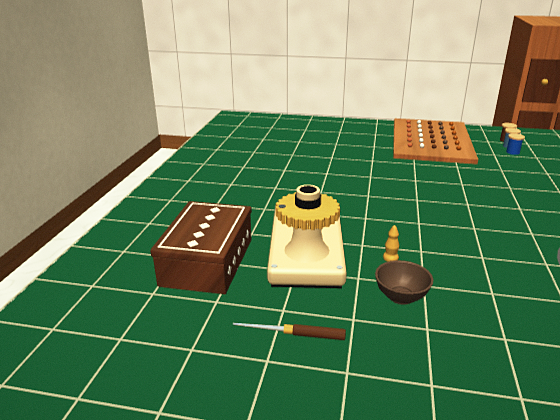

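View pics/top0.png

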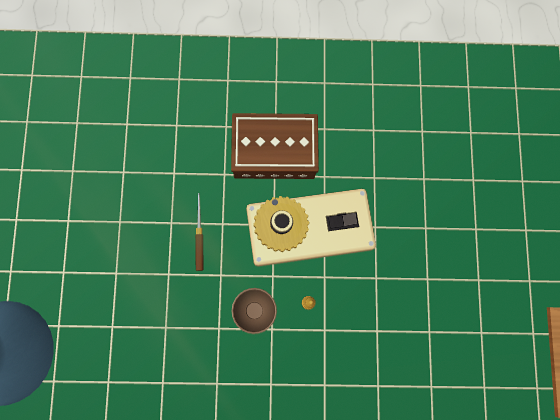

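The top view shows the lamp with its ring at (282,223), the rivet at (275,202), the rocker at (342,221), the casket at (275,145), the bowl at (254,311), the imame at (308,303) and the reamer at x≈199.

```bash
cat > h.py <<'E'
from station import arm, imaging
import cv2, numpy as np
def cam(n):
    m=imaging.camera_model(n);R=cv2.Rodrigues(m['rvec'])[0];return m,R,np.array(m['tvec']).ravel()
def ray(n,u,v,z):
    m,R,t=cam(n);d=R.T@np.array([(u-m['cx'])/m['fx'],(v-m['cy'])/m['fy'],1]);c=-R.T@t
    return c+d*(z-c[2])/d[2]
def proj(n,p):
    m,R,t=cam(n);q=R@np.array(p)+t;return np.array([m['cx']+m['fx']*q[0]/q[2],m['cy']+m['fy']*q[1]/q[2]])
def snap(n,f,box=None,s=1):
    im=cv2.cvtColor(imaging.snapshot(n),cv2.COLOR_RGB2BGR);o=im
    if box: o=im[box[1]:box[3],box[0]:box[2]]
    cv2.imwrite(f"pics/{f}.png",cv2.resize(o,None,fx=s,fy=s,interpolation=cv2.INTER_CUBIC));return im
E
python3 - <<'E'
from h import *
np.set_printoptions(precision=4,suppress=True)
im=cv2.imread('pics/top0.png')
hsv=cv2.cvtColor(im,cv2.COLOR_BGR2HSV)
print([hsv[y,x] for x,y in((265,235),(320,245),(300,230),(360,200))])
crop=im[180:270,240:380];cv2.imwrite('pics/c0.png',cv2.resize(crop,None,fx=5,fy=5,interpolation=cv2.INTER_CUBIC))
s=cv2.imread('pics/side0.png')[180:290,255:355];cv2.imwrite('pics/c1.png',cv2.resize(s,None,fx=5,fy=5,interpolation=cv2.INTER_CUBIC))
for n in('top','side'):
  m,R,t=cam(n);print(n,-R.T@t)
E
```

```text
[array([ 23, 140, 200], dtype=uint8), array([ 26,  62, 227], dtype=uint8), array([ 23, 157, 193], dtype=uint8), array([ 24,  71, 227], dtype=uint8)]
top [0.382  0.1182 1.0204]
side [0.4357 0.7444 0.4553]
```

View pics/c0.png

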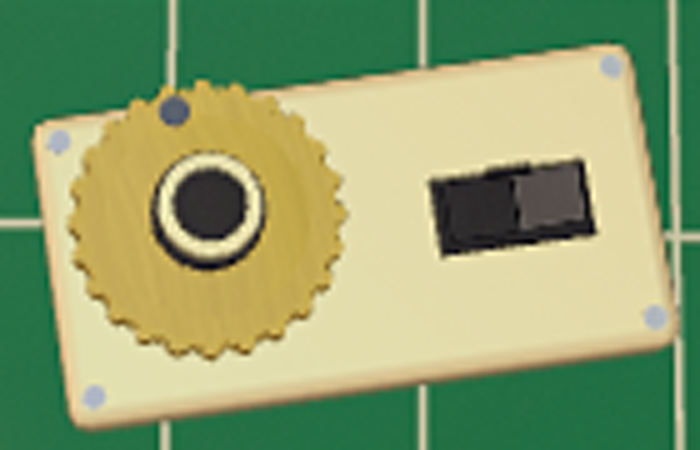

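View pics/c1.png

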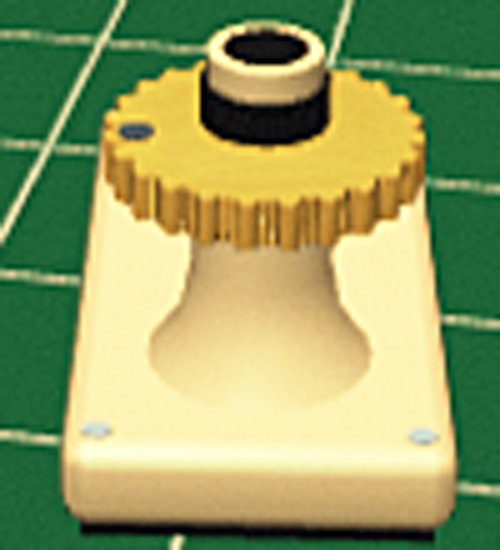

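Run:
```python
from h import *
np.set_printoptions(precision=4,suppress=True)
im=cv2.imread('pics/top0.png'); hsv=cv2.cvtColor(im,cv2.COLOR_BGR2HSV)
m=cv2.inRange(hsv,(18,105,120),(30,255,255)); 
def big(m):
    c=max(cv2.findContours(m,cv2.RETR_EXTERNAL,cv2.CHAIN_APPROX_NONE)[0],key=cv2.contourArea);return c
roi=np.zeros_like(m);roi[185:265,240:315]=255
c=big(m&roi);(u,v),r=cv2.minEnclosingCircle(c);e=cv2.fitEllipse(cv2.convexHull(c));print('ring px',u,v,r,e)
P=ray('top',*e[0],.116);print('ring',P)
# lamp cream mask
roi[:]=0;roi[183:270,242:380]=255
m2=cv2.inRange(hsv,(10,20,120),(35,255,255))&roi
c=cv2.convexHull(big(m2));rc=cv2.minAreaRect(c);print(rc)
# screws & rocker
px=lambda x,y:(240+(x+.5)/5-.5,180+(y+.5)/5-.5)
for nm,x,y,z in(('s1',59,142,.036),('s2',611,65,.036),('s3',655,317,.036),('s4',94,397,.036),('rivet',174,110,.116),('rk near pivot',516,210,.046),('rk end',590,197,.055),('rk L',437,217,.046),('sleeve top',209,203,.142)):
    print(nm,ray('top',*px(x,y),z))
S=np.mean([ray('top',*px(x,y),.036) for x,y in((59,142),(611,65),(655,317),(94,397))],0);print('centre',S)
a=ray('top',*px(59,142),.036)-ray('top',*px(611,65),.036);b=ray('top',*px(94,397),.036)-ray('top',*px(655,317),.036)
d=a+b;d/=np.linalg.norm(d);print('lamp y',d,np.degrees(np.arctan2(d[1],d[0])))
print('pred ring',S+.06*d,'pred pivot',S-.06*d, 'pred press',S-.082*d)
# side cam checks
for p in (np.r_[P[:2],.116],S):print('side',proj('side',p))
for nm,x,y,z in(('bowl',254,311,.038),('imame',308,303,.064),('casket',317,173,.069),('casket2',233,173,.069),('reamer tip',198,194,.007),('r end',199,270,.007),('cas3',233,114,.069),('cas4',317,114,.069)): print(nm,ray('top',x,y,z))
```

```text
ring px 280.8705139160156 223.63279724121094 27.93367576599121 ((280.86077880859375, 223.5326690673828), (54.79280471801758, 55.46782302856445), 137.5560760498047)
ring [0.5308 0.0896 0.116 ]
((310.5, 226.0), (86.0, 137.0), 90.0)
s1 [0.5728 0.1434 0.036 ]
s2 [ 0.6073 -0.0675  0.036 ]
s3 [ 0.5102 -0.0828  0.036 ]
s4 [0.4761 0.128  0.036 ]
rivet [0.5695 0.1014 0.116 ]
rk near pivot [ 0.5484 -0.029   0.046 ]
rk end [ 0.5523 -0.0553  0.055 ]
rk L [0.5451 0.0008 0.046 ]
sleeve top [0.5323 0.0896 0.142 ]
centre [0.5416 0.0303 0.036 ]
lamp y [-0.1606  0.987   0.    ] 99.23973202517719
pred ring [0.532  0.0895 0.036 ] pred pivot [ 0.5512 -0.0289  0.036 ] pred press [ 0.5548 -0.0507  0.036 ]
side [308.808  204.3506]
side [306.9571 230.1013]
bowl [0.3806 0.1339 0.038 ]
imame [0.3963 0.0373 0.064 ]
casket [0.6354 0.0221 0.069 ]
casket2 [0.6318 0.1783 0.069 ]
reamer tip [0.6042 0.2494 0.007 ]
r end [0.4558 0.2411 0.007 ]
cas3 [0.7472 0.1819 0.069 ]
cas4 [0.7512 0.0223 0.069 ]
```

```bash
cat >> h.py <<'E'
from scipy.spatial.transform import Rotation as Rn
np.set_printoptions(precision=4,suppress=True)
def go(p,yaw=None):
    """tool-frame shift (mm) and turn for world target p, tool-x heading yaw (deg)"""
    s=arm.read_state();R=Rn.from_quat(s['orientation']).as_matrix()
    d=R.T@(np.array(p)-s['tool_pos'])*1000
    out=[d]
    if yaw is not None:
        c,q=np.cos(np.radians(yaw)),np.sin(np.radians(yaw))
        T=np.array([[c,q,0],[q,-c,0],[0,0,-1.]])
        out.append(Rn.from_matrix(R.T@T).as_rotvec())
    return np.round(np.concatenate(out),3)
def st():
    s=arm.read_state();R=Rn.from_quat(s['orientation']).as_matrix()
    print('t %.2f'%s['time_s'],'tcp',s['tool_pos'],'yaw %.1f'%np.degrees(np.arctan2(R[1,0],R[0,0])),'F',s['wrist_force'],'w %.2f'%s['width'],'q',s['joints'])
E
python3 -c "
from h import *
st();print(go([.5548,-.0507,.12],9.24))"
```

```text
t 0.10 tcp [0.1938 0.6981 0.2179] yaw 74.5 F [ 0.2895 -0.2607 -1.0723] w 1.00 q [-1.3767  0.6    -0.0026  1.6     0.0018  0.943  -0.0798]
[-624.879  548.081   98.815    0.001    0.001    1.139]
```

```bash
python3 -m jog '[[[-35,31,0,0,0,0.1],[-70,62,0,0,0,0.2],[-105,92,0,0,0,0.3],[-140,123,0,0,0,0.4],[-175,154,0,0,0,0.5],[-210,184,0,0,0,0.6],[-240,211,0,0,0,0.7],[-270,237,0,0,0,0.8]]]' -1 20; python3 -c "
from h import *
st();print(go([.5548,-.0507,.2],9.24))"
```

```text
time_s: 0.77
tool_pos: [0.3392, 0.3964, 0.2186]
orientation: [0.97, 0.245, -0.0, 0.0]
wrist_force: [0.9, -0.1, 0.4]
width: 0.48
t 0.77 tcp [0.3392 0.3964 0.2186] yaw 28.4 F [ 0.8568 -0.127   0.4067] w 0.48 q [-1.1404  0.3624  0.2262  2.072  -0.121   0.7194 -0.342 ]
[-22.788 495.817  18.58    0.      0.      0.334]
```

```bash
python3 -m jog '[[[-2,40,0,0,0,0.05],[-4,80,0,0,0,0.1],[-6,120,0,0,0,0.15],[-8,160,0,0,0,0.2],[-10,200,0,0,0,0.25],[-12,240,0,0,0,0.3],[-14,280,0,0,0,0.33],[-16,320,0,0,0,0.33]]]' ; python3 -c "
from h import *
st();print(go([.5548,-.0507,.1],9.24))"
```

```text
time_s: 1.43
tool_pos: [0.4786, 0.1081, 0.2186]
orientation: [0.996, 0.084, -0.0, -0.0]
wrist_force: [1.2, 0.2, -0.1]
width: 0.004
t 1.43 tcp [0.4786 0.1081 0.2186] yaw 9.6 F [ 1.2224  0.2171 -0.1466] w 0.00 q [-0.6113  0.3342  0.3604  2.1412 -0.1818  0.6945  0.0393]
[ 48.544 169.329 118.626  -0.      0.      0.007]
```

```bash
python3 -m jog '[[[14,30,0,0,0,0],[28,65,0,0,0,0],[42,100,0,0,0,0],[48,130,0,0,0,0],[48,155,20,0,0,0],[48,155,50,0,0,0],[48,155,80,0,0,0],[48,155,80,0,0,0]]]' ; python3 -c "
from h import *
st();print(go([.5548,-.0507,.1],9.24)); snap('top','t1',(200,160,400,300),4); snap('side','s1',(240,120,380,300),3)"
```

```text
time_s: 2.1
tool_pos: [0.5491, -0.0351, 0.1343]
orientation: [0.996, 0.084, -0.004, -0.0]
wrist_force: [-0.3, 0.2, 0.1]
width: 0.007
t 2.10 tcp [ 0.5491 -0.0351  0.1343] yaw 9.7 F [-0.3035  0.2048  0.0564] w 0.01 q [-0.248   0.5262  0.3005  2.0871 -0.277   0.5728  0.4185]
[ 3.284 16.391 34.258 -0.001  0.007  0.008]
```

View pics/t1.png

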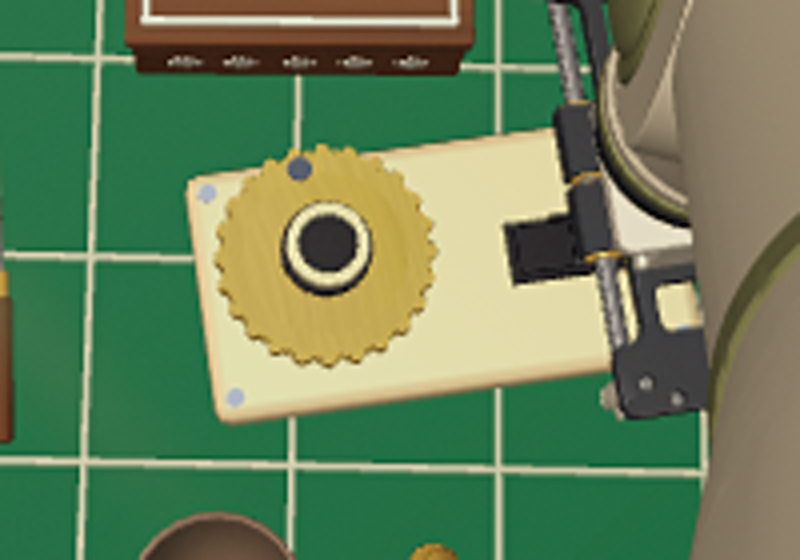

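View pics/s1.png

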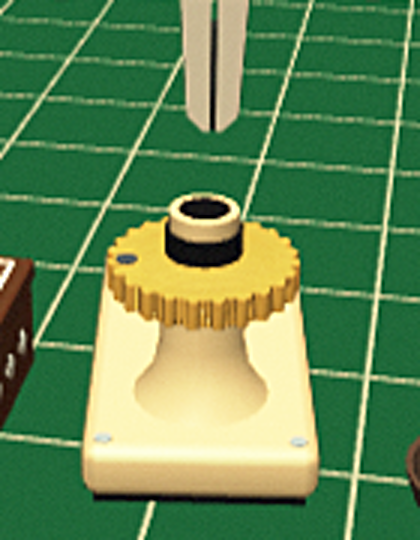

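Side view: the tips are chamfered, at (213,130) in the crop, and the fingers hang above and behind the ring. The top view shows the ring unmoved.

```bash
python3 -m jog '[[[0,7,10,0,0,0],[0,14,25,0,0,0],[0,14,40,0,0,0],[0,14,55,0,0,0],[0,14,62,0,0,0],[0,14,62,0,0,0],[0,14,62,0,0,0]]]' ; python3 -c "
from h import *
st();print(go([.5548,-.0507,.046],9.24))"
```

```text
time_s: 2.78
tool_pos: [0.5546, -0.0486, 0.0773]
orientation: [0.996, 0.085, 0.0, 0.0]
wrist_force: [0.2, -0.2, -0.4]
width: 0.004
t 2.78 tcp [ 0.5546 -0.0486  0.0773] yaw 9.8 F [ 0.224  -0.173  -0.3692] w 0.00 q [-0.1769  0.6154  0.2386  2.1128 -0.3216  0.4463  0.4812]
[-0.167  2.061 31.322  0.    -0.001  0.009]
```

Aligned; press in steps.

```bash
python3 -m jog '[[[0,1,8,0,0,0],[0,2,16,0,0,0],[0,2,21,0,0,0],[0,2,24,0,0,0],[0,2,27,0,0,0],[0,2,29,0,0,0],[0,2,29,0,0,0],[0,2,29,0,0,0]]]' ; python3 -c "
from h import *
st()"
```

```text
time_s: 3.45
tool_pos: [0.5543, -0.0503, 0.0475]
orientation: [0.996, 0.085, -0.0, -0.0]
wrist_force: [-0.2, 0.0, 0.6]
width: 0.005
t 3.45 tcp [ 0.5543 -0.0503  0.0475] yaw 9.7 F [-0.1585  0.0252  0.5666] w 0.01 q [-0.1497  0.6628  0.2048  2.1249 -0.3406  0.3848  0.5002]
```

```bash
python3 -m jog '[[[0,0,1,0,0,0],[0,0,1.5,0,0,0],[0,0,2,0,0,0],[0,0,2.2,0,0,0],[0,0,2.2,0,0,0]]]' ; python3 -c "
from h import *
st()"
```

```text
time_s: 3.87
tool_pos: [0.5544, -0.0503, 0.0462]
orientation: [0.996, 0.085, 0.0, -0.0]
wrist_force: [-2.1, 0.6, 9.8]
width: 0.004
t 3.87 tcp [ 0.5544 -0.0503  0.0462] yaw 9.7 F [-2.1486  0.6479  9.8355] w 0.00 q [-0.1481  0.6648  0.2027  2.1257 -0.3419  0.381   0.5014]
```

```bash
python3 -m jog '[[[0,0,-10,0,0,0],[0,0,-35,0,0,0],[0,0,-70,0,0,0],[0,0,-105,0,0,0],[0,0,-115,0,0,0],[0,0,-115,0,0,0],[0,0,-115,0,0,0]]]' ; python3 -c "
from h import *
st();snap('side','s2',(240,60,380,240),3);im=snap('top','t2',(200,160,400,300),4)"
```

```text
time_s: 4.45
tool_pos: [0.5546, -0.0502, 0.1611]
orientation: [0.996, 0.085, 0.001, -0.0]
wrist_force: [-0.1, -0.8, -0.6]
width: 0.007
t 4.45 tcp [ 0.5546 -0.0502  0.1611] yaw 9.8 F [-0.1162 -0.7949 -0.5907] w 0.01 q [-0.2384  0.4917  0.3243  2.0583 -0.2596  0.6281  0.4316]
```

View pics/s2.png

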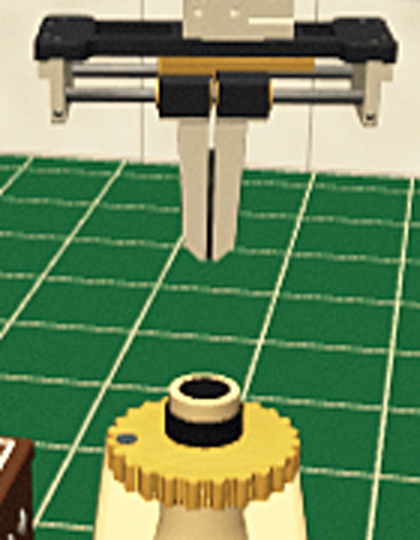

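View pics/t2.png

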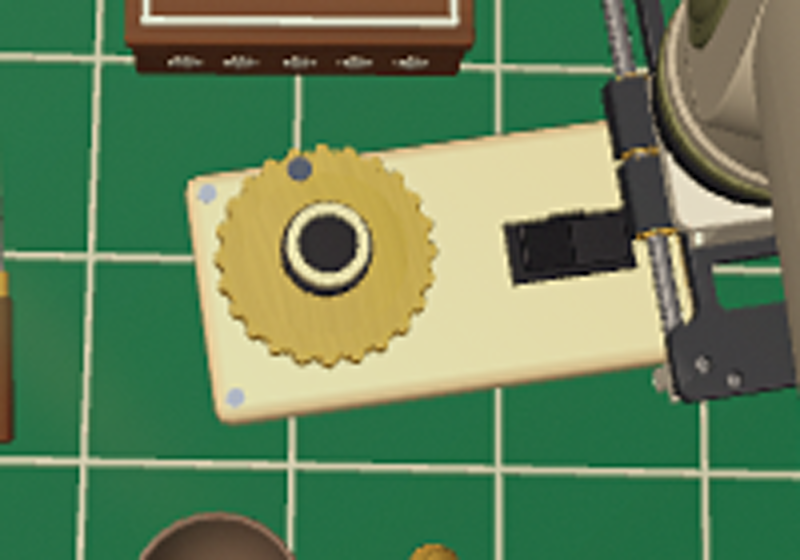

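Rocker wing at (600,240) in the crop now looks level/dark, which fits off (10 N at z = 46.2 mm), and the ring has not moved. I'll compute the orbit rows next.

```bash
cat >> h.py <<'E'
C=np.array([.5317,.0896]); HX,HY=15.,7.5
def orb(phi,pen,al=30):
    """TCP xy, yaw for corner at ring angle phi with rib penetration pen mm (neg = clear)"""
    a=np.radians(al);dep=HX*np.sin(a)+HY*np.cos(a);lead=HX*np.cos(a)-HY*np.sin(a)
    f=np.radians(phi);u=np.array([np.cos(f),np.sin(f)]);t=np.array([-u[1],u[0]])
    return C+((49-pen+dep)*u-lead*t)/1000, phi-60
def arc(pen,step,n=8):
    p,y=orb(0,pen);y=np.radians(y);X=np.array([np.cos(y),np.sin(y)]);Y=np.array([X[1],-X[0]])
    d=(C-p)*1000;c=np.array([d@X,d@Y]);o=[]
    for k in range(1,n+1):
        a=-np.radians(step*k);R=np.array([[np.cos(a),-np.sin(a)],[np.sin(a),np.cos(a)]])
        s=c-R@c;o.append([round(float(s[0]),1),round(float(s[1]),1),0,0,0,round(float(a),4)])
    return o
E
python3 -c "
from h import *
p,y=orb(-60,-10);print(p,y,go([*p,.15],y))
print(arc(2,6));print(arc(-10,-6.9))"
```

```text
[0.5602 0.0218] -120 [ 18.49  -69.833   9.548   0.001   0.001   2.265]
[[-5.2, -3.8, 0, 0, 0, -0.1047], [-10.9, -7.0, 0, 0, 0, -0.2094], [-16.8, -9.5, 0, 0, 0, -0.3142], [-22.9, -11.5, 0, 0, 0, -0.4189], [-29.3, -12.8, 0, 0, 0, -0.5236], [-35.7, -13.4, 0, 0, 0, -0.6283], [-42.1, -13.4, 0, 0, 0, -0.733], [-48.6, -12.7, 0, 0, 0, -0.8378]]
[[6.7, 5.8, 0, 0, 0, 0.1204], [12.7, 12.3, 0, 0, 0, 0.2409], [17.8, 19.5, 0, 0, 0, 0.3613], [22.1, 27.3, 0, 0, 0, 0.4817], [25.4, 35.5, 0, 0, 0, 0.6021], [27.6, 44.1, 0, 0, 0, 0.7226], [28.9, 52.8, 0, 0, 0, 0.843], [29.0, 61.7, 0, 0, 0, 0.9634]]
```

```bash
python3 -m jog '[[[2,-8,0,0,0,0.12],[4,-16,0,0,0,0.24],[6,-24,0,0,0,0.36],[8,-32,0,0,0,0.48],[10,-40,0,0,0,0.6],[12,-48,0,0,0,0.72],[14,-56,0,0,0,0.84],[16,-64,0,0,0,0.96]]]';  python3 -c "
from h import *
st();p,y=orb(-60,-10);print(go([*p,.15],y))"
```

```text
time_s: 5.22
tool_pos: [0.5587, 0.0156, 0.1589]
orientation: [0.922, -0.388, -0.001, 0.001]
wrist_force: [0.5, 0.3, 0.0]
width: 0.007
t 5.22 tcp [0.5587 0.0156 0.1589] yaw -45.6 F [0.5142 0.3084 0.0056] w 0.01 q [-0.5488  0.5517  0.6215  2.0642 -0.505   0.6802 -0.3906]
[-3.368 -5.453  8.927  0.003 -0.001  1.298]
```

```bash
python3 -m jog '[[[0,-1,0,0,0,0.12],[0,-2,0,0,0,0.24],[-1,-3,0,0,0,0.36],[-1,-3,0,0,0,0.48],[-2,-3,0,0,0,0.6],[-2,-3,0,0,0,0.72],[-2,-3,0,0,0,0.84],[-2,-3,0,0,0,0.96]]]';python3 -m jog '[[[0,0,0,0,0,0.12],[0,0,0,0,0,0.24],[0,0,0,0,0,0.25],[0,0,0,0,0,0.25]]]';  python3 -c "
from h import *
st();p,y=orb(-60,-10);print(go([*p,.085],y))"
```

```text
time_s: 5.88
tool_pos: [0.5594, 0.0187, 0.159]
orientation: [-0.639, 0.769, 0.0, -0.001]
wrist_force: [0.3, 0.0, 0.3]
width: 0.006
time_s: 6.22
tool_pos: [0.5595, 0.0187, 0.1591]
orientation: [-0.541, 0.841, -0.0, -0.001]
wrist_force: [0.6, -0.2, 0.5]
width: 0.008
t 6.22 tcp [0.5595 0.0187 0.1591] yaw -114.4 F [ 0.5748 -0.2158  0.4755] w 0.01 q [-0.7456  0.68    0.976   2.0722 -0.7895  0.8198 -1.2843]
[-3.279  0.584 74.114  0.001 -0.003  0.097]
```

```bash
python3 -c "
from h import *
st();p,y=orb(-54.4,-10);print(go([*p,.085],y))"
```

```text
t 6.22 tcp [0.5595 0.0187 0.1591] yaw -114.4 F [ 0.5748 -0.2158  0.4755] w 0.01 q [-0.7456  0.68    0.976   2.0722 -0.7895  0.8198 -1.2843]
[-8.788 -4.034 74.094  0.001 -0.003 -0.001]
```

```bash
python3 -m jog '[[[-4,-2,10,0,0,0],[-8.8,-4,25,0,0,0],[-8.8,-4,45,0,0,0],[-8.8,-4,65,0,0,0],[-8.8,-4,74,0,0,0],[-8.8,-4,74,0,0,0],[-8.8,-4,74,0,0,0]]]';  python3 -c "
from h import *
st();p,y=orb(-54.4,-10);print(go([*p,.085],y));p,y=orb(-54.4,0);print(go([*p,.085],y));p,y=orb(-54.4,2);print(go([*p,.085],y))
snap('side','s3',(240,120,380,300),3)
snap('top','t3',(220,160,360,280),5)"
```

```text
time_s: 6.8
tool_pos: [0.5673, 0.0247, 0.0863]
orientation: [-0.54, 0.841, 0.0, -0.0]
wrist_force: [0.3, 0.1, 0.5]
width: 0.003
t 6.80 tcp [0.5673 0.0247 0.0863] yaw -114.6 F [0.27   0.0677 0.5312] w 0.00 q [-0.6677  0.7668  0.843   2.1033 -0.9294  0.7029 -1.1909]
[ 0.166  0.651  1.255  0.001 -0.    -0.003]
[-4.808  9.326  1.258  0.001 -0.    -0.003]
[-5.803 11.06   1.259  0.001 -0.    -0.003]
```

View pics/s3.png

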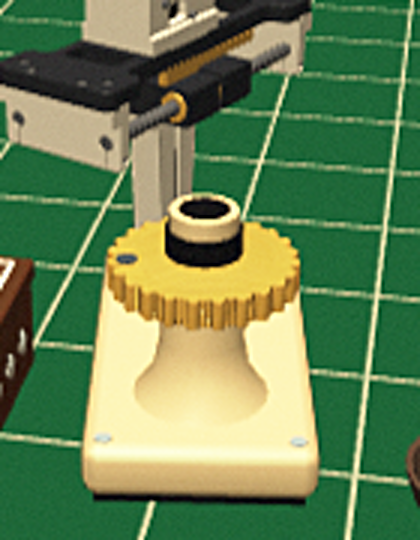

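View pics/t3.png

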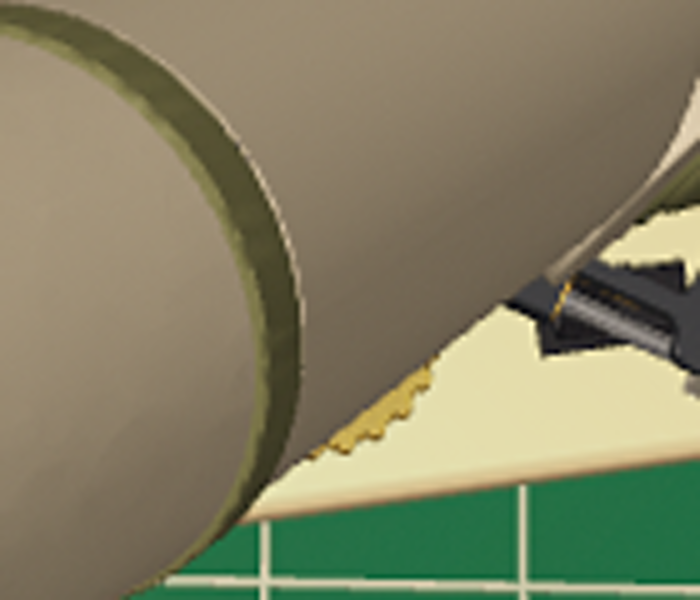

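The side view shows the finger behind the ring, clear of the sleeve, with the rivet still at (127,259). The top view is blocked by the arm. Next I move in radially.

```bash
python3 -m jog '[[[-2,4,0,0,0,0],[-4,7,0,0,0,0],[-4.8,9.3,0,0,0,0],[-5.3,10.2,0,0,0,0],[-5.8,11,0,0,0,0],[-5.8,11,0,0,0,0]]]';  python3 -c "
from h import *
st();p,y=orb(-54.4,2);print(go([*p,.085],y))"
```

```text
time_s: 7.4
tool_pos: [0.5635, 0.0309, 0.0879]
orientation: [-0.539, 0.842, -0.005, 0.002]
wrist_force: [9.4, -12.7, -7.2]
width: 0.004
t 7.40 tcp [0.5635 0.0309 0.0879] yaw -114.7 F [  9.3588 -12.724   -7.1778] w 0.00 q [-0.6889  0.7597  0.8469  2.1174 -0.9347  0.6861 -1.201 ]
[-1.778  4.987  2.882 -0.011 -0.003 -0.006]
```

```bash
cat >> h.py <<'E'
def seq(pen0,steps):
    """rows from commanded pen0 through (dphi,pen) steps, tool frame at start"""
    p0,y=orb(0,pen0);y=np.radians(y);X=np.array([np.cos(y),np.sin(y)]);Y=np.array([X[1],-X[0]])
    o=[]
    for d,pen in steps:
        p,_=orb(d,pen);s=(p-p0)*1000;o.append([round(float(s@X),1),round(float(s@Y),1),0,0,0,round(float(-np.radians(d)),3)])
    print(o)
E
python3 -c "
from h import *
seq(2,[(0,-3),(0,-3.5),(4,-3.5),(8,-3.5),(12,-3),(16,-3),(16,-3)])"
```

```text
[[2.5, -4.3, 0, 0, 0, -0.0], [2.7, -4.8, 0, 0, 0, -0.0], [-1.0, -7.5, 0, 0, 0, -0.07], [-5.0, -10.0, 0, 0, 0, -0.14], [-9.3, -11.7, 0, 0, 0, -0.209], [-13.6, -13.6, 0, 0, 0, -0.279], [-13.6, -13.6, 0, 0, 0, -0.279]]
```

```bash
python3 -m jog '[[[2.5,-4.3,0,0,0,0],[2.7,-4.8,0,0,0,0],[-1,-7.5,0,0,0,-0.07],[-5,-10,0,0,0,-0.14],[-9.3,-11.7,0,0,0,-0.209],[-13.6,-13.6,0,0,0,-0.279],[-13.6,-13.6,0,0,0,-0.279]]]';  python3 -c "
from h import *
st();p,y=orb(-38.4,-3);print(go([*p,.085],y))
snap('side','s4',(240,120,380,300),3)"
```

```text
time_s: 7.98
tool_pos: [0.5794, 0.0419, 0.0872]
orientation: [-0.654, 0.757, -0.001, 0.001]
wrist_force: [3.8, -3.3, 0.6]
width: 0.007
t 7.98 tcp [0.5794 0.0419 0.0872] yaw -98.4 F [ 3.7519 -3.2506  0.5779] w 0.01 q [-0.6564  0.7461  0.7742  2.0741 -0.8618  0.6746 -1.0139]
[ 0.741  1.656  2.203 -0.003 -0.     0.   ]
```

View pics/s4.png

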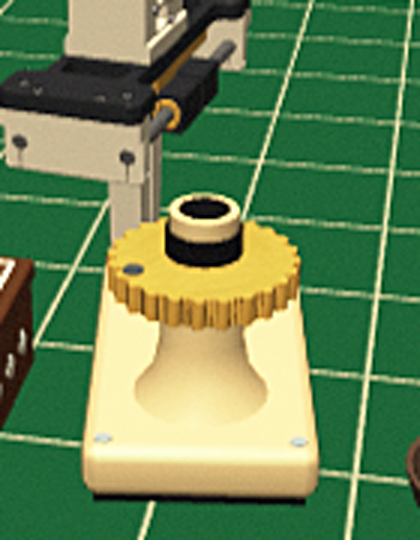

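The rivet went from (127,259) to (133,270), so the ring is turning anticlockwise with about 5 N on it. I'll continue the orbit at this radius.

```bash
python3 -c "
from h import *
seq(-3,[(6*k,-3) for k in range(1,9)])"
```

```text
[[-5.7, -4.0, 0, 0, 0, -0.105], [-11.8, -7.4, 0, 0, 0, -0.209], [-18.2, -10.1, 0, 0, 0, -0.314], [-24.9, -12.1, 0, 0, 0, -0.419], [-31.8, -13.5, 0, 0, 0, -0.524], [-38.7, -14.1, 0, 0, 0, -0.628], [-45.7, -13.9, 0, 0, 0, -0.733], [-52.6, -13.1, 0, 0, 0, -0.838]]
```

```bash
python3 -m jog '[[[-5.7,-4,0,0,0,-0.105],[-11.8,-7.4,0,0,0,-0.209],[-18.2,-10.1,0,0,0,-0.314],[-24.9,-12.1,0,0,0,-0.419],[-31.8,-13.5,0,0,0,-0.524],[-38.7,-14.1,0,0,0,-0.628],[-45.7,-13.9,0,0,0,-0.733],[-52.6,-13.1,0,0,0,-0.838]]]';  python3 -c "
from h import *
st();p,y=orb(9.6,-3);print(go([*p,.085],y))
snap('side','s5',(240,120,380,300),3)"
```

```text
time_s: 8.7
tool_pos: [0.598, 0.0927, 0.0866]
orientation: [0.905, -0.426, -0.001, -0.0]
wrist_force: [0.8, -2.8, 0.0]
width: 0.006
t 8.70 tcp [0.598  0.0927 0.0866] yaw -50.4 F [ 0.8123 -2.7785  0.0141] w 0.01 q [-0.6072  0.6992  0.5607  2.0089 -0.6381  0.6135 -0.4931]
[1.13  0.526 1.554 0.    0.001 0.   ]
```

View pics/s5.png

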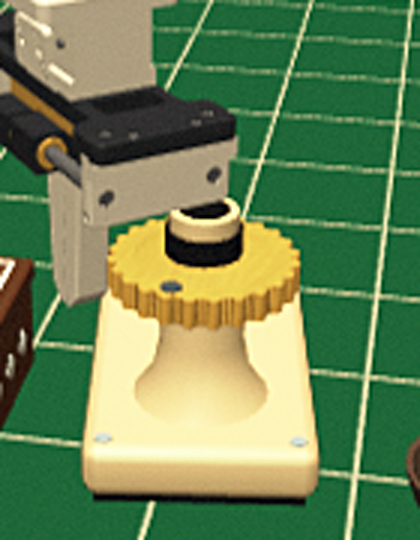

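Ring driven well: the rivet is now at (172,287) and the force is about 2.8 N, tangential. Continuing with the same rows.

```bash
python3 -m jog '[[[-5.7,-4,0,0,0,-0.105],[-11.8,-7.4,0,0,0,-0.209],[-18.2,-10.1,0,0,0,-0.314],[-24.9,-12.1,0,0,0,-0.419],[-31.8,-13.5,0,0,0,-0.524],[-38.7,-14.1,0,0,0,-0.628],[-45.7,-13.9,0,0,0,-0.733],[-52.6,-13.1,0,0,0,-0.838]]]';  python3 -c "
from h import *
st();p,y=orb(57.6,-3);print(go([*p,.085],y))"
```

```text
time_s: 9.42
tool_pos: [0.5742, 0.1413, 0.0864]
orientation: [1.0, -0.022, -0.001, -0.0]
wrist_force: [-0.1, -0.0, -0.2]
width: 0.004
t 9.42 tcp [0.5742 0.1413 0.0864] yaw -2.5 F [-0.0591 -0.0371 -0.2289] w 0.00 q [-0.5585  0.6412  0.3335  2.0314 -0.3975  0.5321  0.0162]
[ 0.694  0.873  1.393 -0.     0.002 -0.002]
```

```bash
python3 -c "
from h import *
snap('side','s6',(240,120,380,300),3)"
```

```text
(no output)
```

View pics/s6.png

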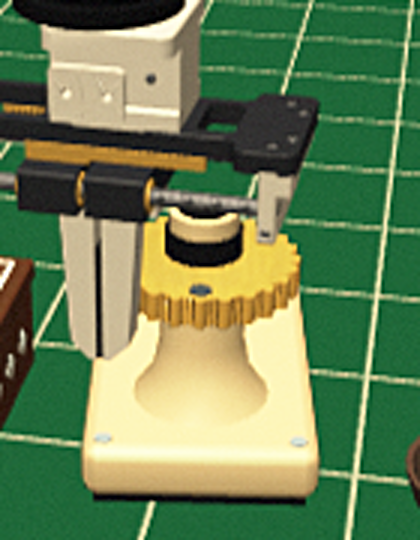

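The rivet is at (201,290), so the corner slipped out at this side and my centre is a little off. I'll find contact here radially.

```bash
python3 -m jog '[[[-0.5,0.9,0,0,0,0],[-1,1.7,0,0,0,0],[-1,1.7,0,0,0,0]]]';  python3 -c "
from h import *
st();p,y=orb(57.6,-1);print(go([*p,.085],y))"; python3 -m jog '[[[-0.5,0.9,0,0,0,0],[-1,1.7,0,0,0,0],[-1,1.7,0,0,0,0]]]';  python3 -c "
from h import *
st();p,y=orb(57.6,1);print(go([*p,.085],y))"
```

```text
time_s: 9.72
tool_pos: [0.5743, 0.1384, 0.0865]
orientation: [1.0, -0.025, -0.0, 0.0]
wrist_force: [0.0, -0.0, 0.4]
width: 0.006
t 9.72 tcp [0.5743 0.1384 0.0865] yaw -2.8 F [ 0.0372 -0.0222  0.3658] w 0.01 q [-0.5556  0.6405  0.3351  2.0338 -0.3988  0.5297  0.0159]
[-0.506 -0.255  1.474  0.     0.    -0.008]
time_s: 9.97
tool_pos: [0.5732, 0.137, 0.0864]
orientation: [1.0, -0.023, -0.0, 0.0]
wrist_force: [-0.3, 0.7, 0.5]
width: 0.002
t 9.97 tcp [0.5732 0.137  0.0864] yaw -2.7 F [-0.3406  0.6955  0.4793] w 0.00 q [-0.5529  0.6392  0.3334  2.0369 -0.3979  0.5272  0.0202]
[-0.508  0.032  1.39   0.     0.    -0.005]
```

```bash
sed -i 's/^C=.*/C=np.array([.5317,.0876]); HX,HY=15.,11./' h.py
cat >> h.py <<'E'
def where(n=0):
    s=arm.read_state();R=Rn.from_quat(s['orientation']).as_matrix();y=np.arctan2(R[1,0],R[0,0]);f=y+np.pi/3
    u=np.array([np.cos(f),np.sin(f)]);t=np.array([-u[1],u[0]]);a=np.pi/6
    cor=s['tool_pos'][:2]-u*0+(-u*(HX*np.sin(a)+HY*np.cos(a))+t*(HX*np.cos(a)-HY*np.sin(a)))/1000-C
    F=s['wrist_force'];print('t %.2f phi %.1f pen %.2f tang %.2f mm z %.4f Fr %.1f Ft %.1f Fz %.1f q3 %.2f q7 %.2f'%(s['time_s'],np.degrees(f),49-1000*cor@u,1000*cor@t,s['tool_pos'][2],F[:2]@u,F[:2]@t,F[2],s['joints'][2],s['joints'][6]))
E
python3 -c "
from h import *
where()
seq(2,[(6*k,2) for k in range(1,9)])"
```

```text
t 9.97 phi 57.3 pen 2.02 tang -0.81 mm z 0.0864 Fr 0.4 Ft 0.7 Fz 0.5 q3 0.33 q7 0.02
[[-5.6, -3.7, 0, 0, 0, -0.105], [-11.6, -6.9, 0, 0, 0, -0.209], [-17.9, -9.4, 0, 0, 0, -0.314], [-24.4, -11.2, 0, 0, 0, -0.419], [-31.0, -12.3, 0, 0, 0, -0.524], [-37.7, -12.8, 0, 0, 0, -0.628], [-44.5, -12.5, 0, 0, 0, -0.733], [-51.2, -11.5, 0, 0, 0, -0.838]]
```

```bash
python3 -m jog '[[[-5.6,-3.7,0,0,0,-0.105],[-11.6,-6.9,0,0,0,-0.209],[-17.9,-9.4,0,0,0,-0.314],[-24.4,-11.2,0,0,0,-0.419]]]';  python3 -c "
from h import *
where();snap('side','s7',(240,120,380,300),3)"
```

```text
time_s: 10.3
tool_pos: [0.5498, 0.1498, 0.0865]
orientation: [0.982, 0.188, 0.001, 0.0]
wrist_force: [0.7, -1.0, -0.1]
width: 0.005
t 10.30 phi 81.7 pen 1.83 tang -1.47 mm z 0.0865 Fr -0.9 Ft -0.8 Fz -0.1 q3 0.21 q7 0.28
```

View pics/s7.png

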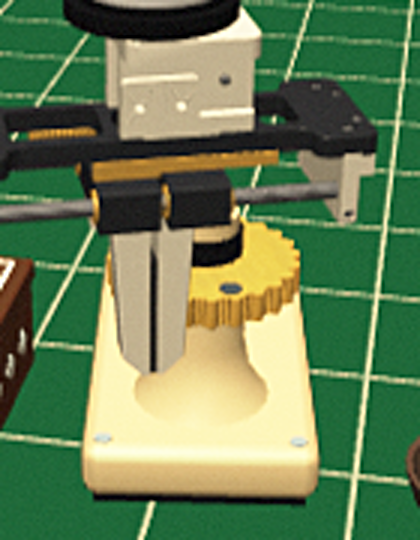

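Engaged again, with the rivet at (231,288). Continuing.

```bash
python3 -m jog '[[[-5.6,-3.7,0,0,0,-0.105],[-11.6,-6.9,0,0,0,-0.209],[-17.9,-9.4,0,0,0,-0.314],[-24.4,-11.2,0,0,0,-0.419],[-31,-12.3,0,0,0,-0.524],[-37.7,-12.8,0,0,0,-0.628]]]';  python3 -c "
from h import *
where();snap('side','s8',(240,120,380,300),3)"
```

```text
time_s: 10.85
tool_pos: [0.51, 0.1481, 0.0866]
orientation: [0.877, 0.481, 0.001, -0.0]
wrist_force: [-0.2, 0.8, -0.5]
width: 0.006
t 10.85 phi 117.5 pen 2.31 tang -1.25 mm z 0.0866 Fr 0.8 Ft -0.2 Fz -0.5 q3 0.04 q7 0.67
```

View pics/s8.png

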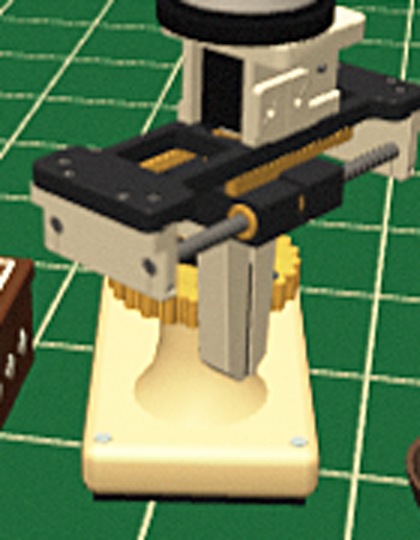

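The rivet shows at (275,275) behind the finger, still turning.

```bash
python3 -m jog '[[[-5.6,-3.7,0,0,0,-0.105],[-11.6,-6.9,0,0,0,-0.209],[-17.9,-9.4,0,0,0,-0.314],[-24.4,-11.2,0,0,0,-0.419],[-31,-12.3,0,0,0,-0.524],[-37.7,-12.8,0,0,0,-0.628],[-44.5,-12.5,0,0,0,-0.733],[-51.2,-11.5,0,0,0,-0.838]]]';  python3 -c "
from h import *
where();snap('side','s9',(240,120,380,300),3)"
```

```text
time_s: 11.57
tool_pos: [0.4724, 0.1104, 0.0864]
orientation: [0.606, 0.795, -0.0, -0.0]
wrist_force: [0.8, 0.7, 0.5]
width: 0.009
t 11.57 phi 165.4 pen 2.87 tang 0.39 mm z 0.0864 Fr -0.6 Ft -0.8 Fz 0.5 q3 -0.18 q7 1.23
```

View pics/s9.png

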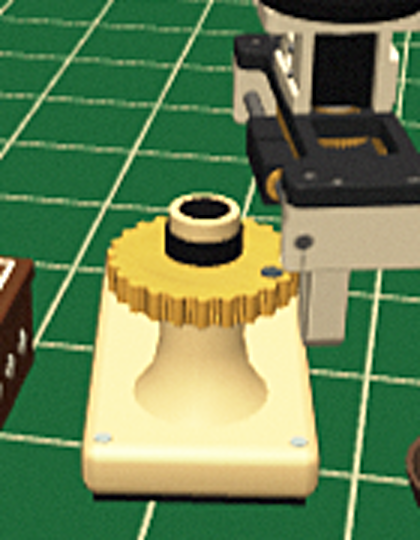

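The rivet is at (272,272), so it did not move on this stretch: no engagement on this side. I'll probe for radial contact here.

```bash
for i in 1 2; do python3 -m jog '[[[-0.5,0.9,0,0,0,0],[-1,1.7,0,0,0,0],[-1,1.7,0,0,0,0]]]' >/dev/null;  python3 -c "
from h import *
where()"; done
```

```text
t 11.87 phi 165.2 pen 5.32 tang -0.33 mm z 0.0864 Fr 0.2 Ft -0.5 Fz 0.5 q3 -0.18 q7 1.23
t 12.12 phi 165.4 pen 6.71 tang -0.52 mm z 0.0864 Fr 0.8 Ft -1.6 Fz -0.2 q3 -0.18 q7 1.23
```

```bash
sed -i 's/^C=.*/C=np.array([.5342,.0871]); HX,HY=15.,11./' h.py; 
python3 -c "
from h import *
where()
seq(4.5,[(6*k,4.5) for k in range(1,9)])"
```

```text
t 12.12 phi 165.4 pen 4.16 tang -0.37 mm z 0.0864 Fr 0.8 Ft -1.6 Fz -0.2 q3 -0.18 q7 1.23
[[-5.4, -3.6, 0, 0, 0, -0.105], [-11.1, -6.7, 0, 0, 0, -0.209], [-17.1, -9.1, 0, 0, 0, -0.314], [-23.4, -10.9, 0, 0, 0, -0.419], [-29.8, -12.0, 0, 0, 0, -0.524], [-36.2, -12.4, 0, 0, 0, -0.628], [-42.7, -12.2, 0, 0, 0, -0.733], [-49.1, -11.3, 0, 0, 0, -0.838]]
```

```bash
python3 -m jog '[[[-5.4,-3.6,0,0,0,-0.105],[-11.1,-6.7,0,0,0,-0.209],[-17.1,-9.1,0,0,0,-0.314],[-23.4,-10.9,0,0,0,-0.419]]]';  python3 -c "
from h import *
where();snap('side','s10',(240,120,380,300),3)"
```

```text
time_s: 12.45
tool_pos: [0.472, 0.0848, 0.0865]
orientation: [0.425, 0.905, 0.0, 0.0]
wrist_force: [-0.3, 1.4, 1.0]
width: 0.007
t 12.45 phi 189.7 pen 4.32 tang -0.78 mm z 0.0865 Fr 0.1 Ft -1.5 Fz 1.0 q3 -0.30 q7 1.55
```

View pics/s10.png

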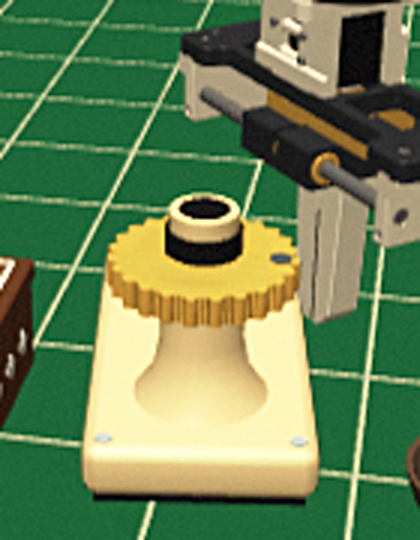

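Driving cleanly: the rivet is at (282,258), Ft −1.5 N and Fr about 0.

```bash
python3 -m jog '[[[-5.4,-3.6,0,0,0,-0.105],[-11.1,-6.7,0,0,0,-0.209],[-17.1,-9.1,0,0,0,-0.314],[-23.4,-10.9,0,0,0,-0.419],[-29.8,-12,0,0,0,-0.524],[-36.2,-12.4,0,0,0,-0.628],[-42.7,-12.2,0,0,0,-0.733],[-49.1,-11.3,0,0,0,-0.838]]]';  python3 -c "
from h import *
where();st();snap('side','s11',(240,120,380,300),3)"
```

```text
time_s: 13.17
tool_pos: [0.4941, 0.0392, 0.0864]
orientation: [0.021, 1.0, -0.0, -0.0]
wrist_force: [-0.8, -0.4, 0.4]
width: 0.005
t 13.17 phi 237.6 pen 4.08 tang -0.67 mm z 0.0864 Fr 0.7 Ft -0.4 Fz 0.4 q3 -0.55 q7 2.23
t 13.17 tcp [0.4941 0.0392 0.0864] yaw 177.6 F [-0.7515 -0.3902  0.3706] w 0.01 q [ 0.1945  0.5919 -0.5523  2.2071  0.6488  0.5057  2.2348]
```

View pics/s11.png

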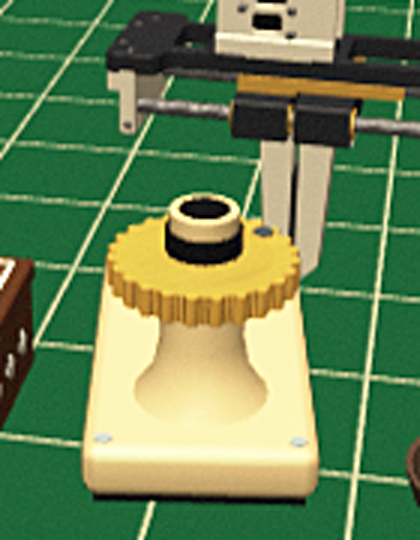

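```bash
cat >> h.py <<'E'
def rivet(x,y,z=.117,crop=(240,120),s=3):
    p=ray('side',crop[0]+(x+.5)/s-.5,crop[1]+(y+.5)/s-.5,z);d=p[:2]-np.array([.5320,.0893])
    print('rivet',p,'r %.1f ang %.1f'%(1000*np.hypot(*d),np.degrees(np.arctan2(d[1],d[0]))))
E
python3 -c "
from h import *
for q in((127,259,.116),(133,270),(172,287),(201,290),(231,288),(275,275),(272,272),(282,258),(265,231)):rivet(*q)
seq(4.5,[(0,-1),(0,-5.5),(-6.9,-5.5),(-13.8,-5.5),(-20.7,-5.5),(-27.6,-5.5),(-34.5,-5.5),(-41.4,-5.5)])
seq(-5.5,[(-6.9*k,-5.5) for k in range(1,9)])"
```

```text
rivet [0.5695 0.1027 0.116 ] r 39.8 ang 19.6
rivet [0.5638 0.1155 0.117 ] r 41.3 ang 39.5
rivet [0.5419 0.1291 0.117 ] r 41.0 ang 76.0
rivet [0.5278 0.1294 0.117 ] r 40.3 ang 96.0
rivet [0.5139 0.1246 0.117 ] r 39.7 ang 117.1
rivet [0.4947 0.1073 0.117 ] r 41.4 ang 154.2
rivet [0.4965 0.1045 0.117 ] r 38.6 ang 156.9
rivet [0.4934 0.0886 0.117 ] r 38.7 ang -178.9
rivet [0.5054 0.0599 0.117 ] r 39.7 ang -132.2
[[2.8, -4.8, 0, 0, 0, -0.0], [5.0, -8.7, 0, 0, 0, -0.0], [11.7, -3.2, 0, 0, 0, 0.12], [17.7, 3.1, 0, 0, 0, 0.241], [22.8, 10.0, 0, 0, 0, 0.361], [27.2, 17.5, 0, 0, 0, 0.482], [30.5, 25.5, 0, 0, 0, 0.602], [32.9, 33.8, 0, 0, 0, 0.723]]
[[6.7, 5.5, 0, 0, 0, 0.12], [12.7, 11.8, 0, 0, 0, 0.241], [17.8, 18.7, 0, 0, 0, 0.361], [22.2, 26.2, 0, 0, 0, 0.482], [25.5, 34.2, 0, 0, 0, 0.602], [27.9, 42.5, 0, 0, 0, 0.723], [29.3, 51.0, 0, 0, 0, 0.843], [29.7, 59.7, 0, 0, 0, 0.963]]
```

The rivet angle has gone from about 18° to 228°, roughly 210° turned. Backing off and returning.

```bash
python3 -m jog '[[[2.8,-4.8,0,0,0,0],[5,-8.7,0,0,0,0],[11.7,-3.2,0,0,0,0.12],[17.7,3.1,0,0,0,0.241],[22.8,10,0,0,0,0.361],[27.2,17.5,0,0,0,0.482],[30.5,25.5,0,0,0,0.602],[32.9,33.8,0,0,0,0.723]]]' >/dev/null; python3 -c "
from h import *
where()"
python3 -m jog '[[[6.7,5.5,0,0,0,0.12],[12.7,11.8,0,0,0,0.241],[17.8,18.7,0,0,0,0.361],[22.2,26.2,0,0,0,0.482],[25.5,34.2,0,0,0,0.602],[27.9,42.5,0,0,0,0.723],[29.3,51,0,0,0,0.843],[29.7,59.7,0,0,0,0.963]]]' >/dev/null; python3 -c "
from h import *
where()"
```

```text
t 13.88 phi 195.4 pen -6.70 tang 0.25 mm z 0.0867 Fr 0.1 Ft 0.6 Fz -0.1 q3 -0.33 q7 1.61
t 14.55 phi 140.3 pen -6.53 tang 0.70 mm z 0.0867 Fr 0.8 Ft -0.1 Fz -0.5 q3 -0.07 q7 0.91
```

```bash
python3 -m jog '[[[6.7,5.5,0,0,0,0.12],[12.7,11.8,0,0,0,0.241],[17.8,18.7,0,0,0,0.361],[22.2,26.2,0,0,0,0.482],[25.5,34.2,0,0,0,0.602],[27.9,42.5,0,0,0,0.723],[29.3,51,0,0,0,0.843],[29.7,59.7,0,0,0,0.963]]]' >/dev/null; python3 -c "
from h import *
where()"
python3 -m jog '[[[6.7,5.5,0,0,0,0.12],[12.7,11.8,0,0,0,0.241],[17.8,18.7,0,0,0,0.361],[22.2,26.2,0,0,0,0.482],[25.5,34.2,0,0,0,0.602],[27.9,42.5,0,0,0,0.723],[29.3,51,0,0,0,0.843],[29.7,59.7,0,0,0,0.963]]]' >/dev/null; python3 -c "
from h import *
where()"
python3 -m jog '[[[6.7,5.5,0,0,0,0.12],[12.7,11.8,0,0,0,0.241],[17.8,18.7,0,0,0,0.361],[22.2,26.2,0,0,0,0.482],[25.5,34.2,0,0,0,0.602],[27.9,42.5,0,0,0,0.723],[29.3,51,0,0,0,0.843],[29.7,59.7,0,0,0,0.963]]]' >/dev/null; python3 -c "
from h import *
where()"
```

```text
t 15.22 phi 85.1 pen -6.06 tang 1.02 mm z 0.0868 Fr 1.1 Ft -0.3 Fz -0.6 q3 0.20 q7 0.30
t 15.88 phi 29.9 pen -5.51 tang 0.90 mm z 0.0868 Fr -0.7 Ft 0.4 Fz 0.1 q3 0.47 q7 -0.28
t 16.55 phi -25.3 pen -5.27 tang 0.38 mm z 0.0869 Fr -0.1 Ft 0.3 Fz -0.2 q3 0.72 q7 -0.87
```

```bash
python3 -m jog '[[[6.7,5.5,0,0,0,0.12],[12.7,11.8,0,0,0,0.241],[17.8,18.7,0,0,0,0.361],[17.8,18.7,0,0,0,0.361]]]' >/dev/null; python3 -c "
from h import *
where()
seq(-5.5,[(0,-1),(3,1),(6,2.5),(9,3.5),(12,4),(16,4.2),(20,4.5)])"
```

```text
t 16.88 phi -46.0 pen -4.94 tang -1.10 mm z 0.0867 Fr 0.4 Ft -0.3 Fz -1.1 q3 0.81 q7 -1.09
[[-2.2, 3.9, 0, 0, 0, -0.0], [-6.1, 3.7, 0, 0, 0, -0.052], [-9.6, 3.2, 0, 0, 0, -0.105], [-12.8, 2.5, 0, 0, 0, -0.157], [-16.0, 1.5, 0, 0, 0, -0.209], [-20.0, 0.0, 0, 0, 0, -0.279], [-24.2, -1.1, 0, 0, 0, -0.349]]
```

```bash
python3 -m jog '[[[-2.2,3.9,0,0,0,0],[-6.1,3.7,0,0,0,-0.052],[-9.6,3.2,0,0,0,-0.105],[-12.8,2.5,0,0,0,-0.157],[-16,1.5,0,0,0,-0.209],[-20,0,0,0,0,-0.279],[-24.2,-1.1,0,0,0,-0.349]]]' >/dev/null; python3 -c "
from h import *
where();snap('side','s12',(240,120,380,300),3)"
```

```text
t 17.47 phi -25.0 pen 2.28 tang 0.21 mm z 0.0871 Fr 7.9 Ft -1.0 Fz -3.2 q3 0.72 q7 -0.87
```

View pics/s12.png

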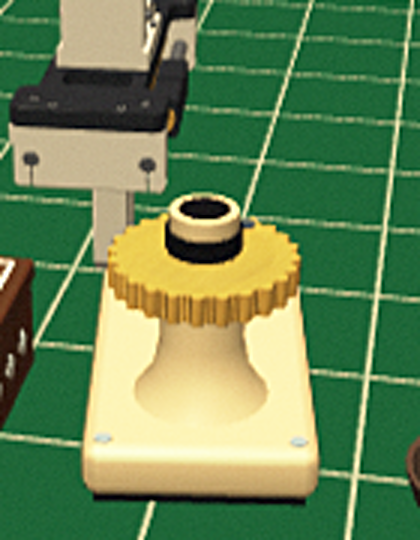

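The rivet is at (248,224), so it is turning, but radial force here is 8 N. I'll trim the centre by +1 mm in x and ease out about 2 mm.

```bash
sed -i 's/^C=.*/C=np.array([.5350,.0869]); HX,HY=15.,11./' h.py; 
python3 -c "
from h import *
where()
rivet(248,224,.118)
seq(5.4,[(6,4.4)]+[(6*k,3.6) for k in range(2,9)])
seq(3.6,[(6*k,3.6) for k in range(1,9)])"
```

```text
t 17.52 phi -24.7 pen 3.03 tang 0.66 mm z 0.0871 Fr 7.2 Ft -0.4 Fz -3.6 q3 0.72 q7 -0.86
rivet [0.5148 0.0554 0.118 ] r 38.0 ang -116.9
[[-4.9, -4.5, 0, 0, 0, -0.105], [-10.4, -8.3, 0, 0, 0, -0.209], [-16.5, -10.7, 0, 0, 0, -0.314], [-22.8, -12.5, 0, 0, 0, -0.419], [-29.3, -13.7, 0, 0, 0, -0.524], [-35.9, -14.1, 0, 0, 0, -0.628], [-42.5, -13.9, 0, 0, 0, -0.733], [-49.0, -12.9, 0, 0, 0, -0.838]]
[[-5.5, -3.7, 0, 0, 0, -0.105], [-11.3, -6.7, 0, 0, 0, -0.209], [-17.4, -9.2, 0, 0, 0, -0.314], [-23.7, -11.0, 0, 0, 0, -0.419], [-30.2, -12.1, 0, 0, 0, -0.524], [-36.8, -12.5, 0, 0, 0, -0.628], [-43.4, -12.3, 0, 0, 0, -0.733], [-49.9, -11.4, 0, 0, 0, -0.838]]
```

```bash
python3 -m jog '[[[-4.9,-4.5,0,0,0,-0.105],[-10.4,-8.3,0,0,0,-0.209],[-16.5,-10.7,0,0,0,-0.314],[-22.8,-12.5,0,0,0,-0.419],[-29.3,-13.7,0,0,0,-0.524],[-35.9,-14.1,0,0,0,-0.628],[-42.5,-13.9,0,0,0,-0.733],[-49,-12.9,0,0,0,-0.838]]]' >/dev/null; python3 -c "
from h import *
where();snap('side','s13',(240,120,380,300),3)"
```

```text
t 18.18 phi 23.1 pen 1.37 tang -0.10 mm z 0.0873 Fr 4.1 Ft -1.8 Fz -0.4 q3 0.50 q7 -0.34
```

View pics/s13.png

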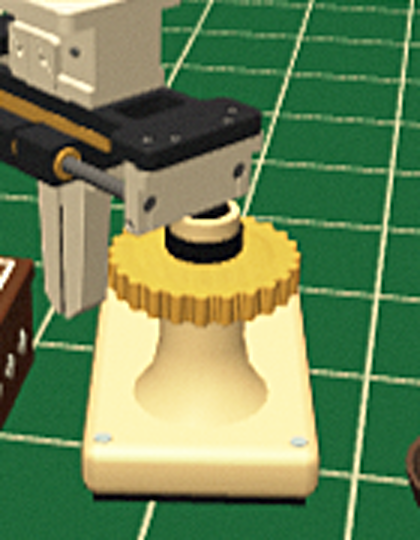

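The rivet is hidden behind the sleeve, as expected. Forces stay gentle (4 N radial, 1.8 N tangential).

```bash
python3 -m jog '[[[-5.5,-3.7,0,0,0,-0.105],[-11.3,-6.7,0,0,0,-0.209],[-17.4,-9.2,0,0,0,-0.314],[-23.7,-11,0,0,0,-0.419],[-30.2,-12.1,0,0,0,-0.524],[-36.8,-12.5,0,0,0,-0.628],[-43.4,-12.3,0,0,0,-0.733],[-49.9,-11.4,0,0,0,-0.838]]]' >/dev/null; python3 -c "
from h import *
where();snap('side','s14',(240,120,380,300),3)"
```

```text
t 18.90 phi 71.0 pen 0.38 tang -0.99 mm z 0.0874 Fr 5.5 Ft -1.8 Fz 0.9 q3 0.27 q7 0.17
```

View pics/s14.png

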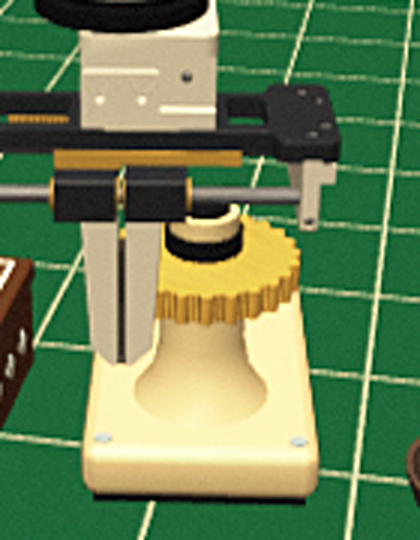

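```bash
python3 -m jog '[[[-5.5,-3.7,0,0,0,-0.105],[-11.3,-6.7,0,0,0,-0.209],[-17.4,-9.2,0,0,0,-0.314],[-23.7,-11,0,0,0,-0.419],[-30.2,-12.1,0,0,0,-0.524],[-36.8,-12.5,0,0,0,-0.628],[-43.4,-12.3,0,0,0,-0.733],[-49.9,-11.4,0,0,0,-0.838]]]' >/dev/null; python3 -c "
from h import *
where();snap('side','s15',(240,120,380,300),3)"
```

```text
t 19.62 phi 119.1 pen 0.41 tang -1.66 mm z 0.0873 Fr 8.6 Ft -1.9 Fz 6.9 q3 0.03 q7 0.69
```

View pics/s15.png

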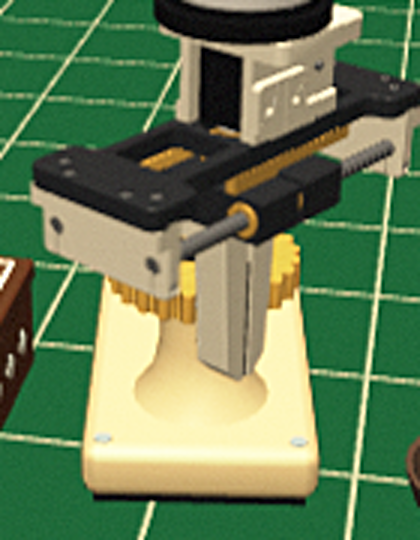

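```bash
python3 -m jog '[[[-5.5,-3.7,0,0,0,-0.105],[-11.3,-6.7,0,0,0,-0.209],[-17.4,-9.2,0,0,0,-0.314],[-23.7,-11,0,0,0,-0.419],[-30.2,-12.1,0,0,0,-0.524],[-36.8,-12.5,0,0,0,-0.628],[-43.4,-12.3,0,0,0,-0.733],[-49.9,-11.4,0,0,0,-0.838]]]' >/dev/null; python3 -c "
from h import *
where();snap('side','s16',(240,120,380,300),3)"
```

```text
t 20.33 phi 167.1 pen 1.37 tang -0.62 mm z 0.0868 Fr 5.2 Ft -0.8 Fz 5.0 q3 -0.19 q7 1.25
```

View pics/s16.png

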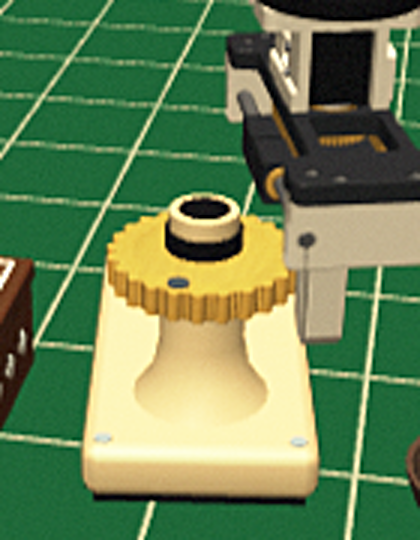

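The rivet is at (178,283), about 80°, so it turned about 212° with 213° of finger orbit. No slip; total about 422°.

```bash
python3 -m jog '[[[-5.5,-3.7,0,0,0,-0.105],[-11.3,-6.7,0,0,0,-0.209],[-17.4,-9.2,0,0,0,-0.314],[-23.7,-11,0,0,0,-0.419],[-30.2,-12.1,0,0,0,-0.524],[-36.8,-12.5,0,0,0,-0.628],[-43.4,-12.3,0,0,0,-0.733],[-49.9,-11.4,0,0,0,-0.838]]]' >/dev/null; python3 -c "
from h import *
where()"; python3 -m jog '[[[-5.5,-3.7,0,0,0,-0.105],[-11.3,-6.7,0,0,0,-0.209],[-17.4,-9.2,0,0,0,-0.314]]]'>/dev/null; python3 -c "
from h import *
where();snap('side','s17',(240,120,380,300),3)
seq(3.6,[(0,-1),(0,-5.5),(-6.9,-5.5),(-13.8,-5.5),(-20.7,-5.5),(-27.6,-5.5),(-34.5,-5.5),(-41.4,-5.5)])
seq(-5.5,[(-6.9*k,-5.5) for k in range(1,9)])"
```

```text
t 21.05 phi 215.0 pen 2.54 tang -0.70 mm z 0.0866 Fr 2.2 Ft -0.9 Fz 0.9 q3 -0.43 q7 1.90
t 21.30 phi 232.9 pen 2.86 tang -0.68 mm z 0.0866 Fr 0.3 Ft -0.4 Fz 0.3 q3 -0.53 q7 2.17
[[2.3, -4.0, 0, 0, 0, -0.0], [4.5, -7.9, 0, 0, 0, -0.0], [11.2, -2.4, 0, 0, 0, 0.12], [17.2, 3.9, 0, 0, 0, 0.241], [22.4, 10.8, 0, 0, 0, 0.361], [26.7, 18.3, 0, 0, 0, 0.482], [30.1, 26.3, 0, 0, 0, 0.602], [32.5, 34.6, 0, 0, 0, 0.723]]
[[6.7, 5.5, 0, 0, 0, 0.12], [12.7, 11.8, 0, 0, 0, 0.241], [17.8, 18.7, 0, 0, 0, 0.361], [22.2, 26.2, 0, 0, 0, 0.482], [25.5, 34.2, 0, 0, 0, 0.602], [27.9, 42.5, 0, 0, 0, 0.723], [29.3, 51.0, 0, 0, 0, 0.843], [29.7, 59.7, 0, 0, 0, 0.963]]
```

View pics/s17.png

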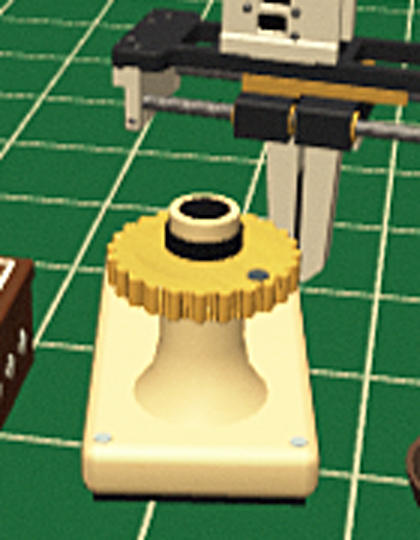

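The rivet is at (259,275), about 143°. Total is about 485°, with about 235° left. Backing off and returning.

```bash
python3 -m jog '[[[2.3,-4,0,0,0,0],[4.5,-7.9,0,0,0,0],[11.2,-2.4,0,0,0,0.12],[17.2,3.9,0,0,0,0.241],[22.4,10.8,0,0,0,0.361],[26.7,18.3,0,0,0,0.482],[30.1,26.3,0,0,0,0.602],[32.5,34.6,0,0,0,0.723]]]' >/dev/null
python3 -m jog '[[[6.7,5.5,0,0,0,0.12],[12.7,11.8,0,0,0,0.241],[17.8,18.7,0,0,0,0.361],[22.2,26.2,0,0,0,0.482],[25.5,34.2,0,0,0,0.602],[27.9,42.5,0,0,0,0.723],[29.3,51,0,0,0,0.843],[29.7,59.7,0,0,0,0.963]]]' >/dev/null; python3 -c "
from h import *
where();rivet(259,275,.120)"
python3 -m jog '[[[6.7,5.5,0,0,0,0.12],[12.7,11.8,0,0,0,0.241],[17.8,18.7,0,0,0,0.361],[22.2,26.2,0,0,0,0.482],[25.5,34.2,0,0,0,0.602],[27.9,42.5,0,0,0,0.723],[29.3,51,0,0,0,0.843],[29.7,59.7,0,0,0,0.963]]]' >/dev/null; python3 -c "
from h import *
where()"
python3 -m jog '[[[6.7,5.5,0,0,0,0.12],[12.7,11.8,0,0,0,0.241],[17.8,18.7,0,0,0,0.361],[22.2,26.2,0,0,0,0.482],[25.5,34.2,0,0,0,0.602],[27.9,42.5,0,0,0,0.723],[29.3,51,0,0,0,0.843],[29.7,59.7,0,0,0,0.963]]]' >/dev/null; python3 -c "
from h import *
where()"
python3 -m jog '[[[6.7,5.5,0,0,0,0.12],[12.7,11.8,0,0,0,0.241],[17.8,18.7,0,0,0,0.361],[22.2,26.2,0,0,0,0.482],[25.5,34.2,0,0,0,0.602],[27.9,42.5,0,0,0,0.723],[29.3,51,0,0,0,0.843],[29.7,59.7,0,0,0,0.963]]]' >/dev/null; python3 -c "
from h import *
where()"
```

```text
t 22.68 phi 135.6 pen -6.59 tang 0.68 mm z 0.0868 Fr 0.7 Ft -0.8 Fz 0.4 q3 -0.04 q7 0.86
rivet [0.5018 0.1144 0.12  ] r 39.3 ang 140.2
t 23.35 phi 80.4 pen -6.10 tang 1.09 mm z 0.0868 Fr 1.6 Ft -1.1 Fz 0.5 q3 0.22 q7 0.25
t 24.02 phi 25.2 pen -5.43 tang 0.94 mm z 0.0868 Fr -0.4 Ft -0.2 Fz 0.2 q3 0.49 q7 -0.33
t 24.68 phi -30.0 pen -5.17 tang 0.29 mm z 0.0869 Fr -0.6 Ft 0.3 Fz -0.5 q3 0.74 q7 -0.92
```

```bash
python3 -m jog '[[[6.7,5.5,0,0,0,0.12],[12.7,11.8,0,0,0,0.241],[17.8,18.7,0,0,0,0.361],[17.8,18.7,0,0,0,0.361]]]' >/dev/null; python3 -c "
from h import *
where()
seq(-5.5,[(0,-1),(3,1),(6,2.5),(9,3),(12,3.3),(18,3.6),(24,3.6)])"
```

```text
t 25.02 phi -50.7 pen -4.84 tang -1.19 mm z 0.0866 Fr -0.4 Ft 0.5 Fz 0.0 q3 0.83 q7 -1.15
[[-2.2, 3.9, 0, 0, 0, -0.0], [-6.1, 3.7, 0, 0, 0, -0.052], [-9.6, 3.2, 0, 0, 0, -0.105], [-12.7, 2.0, 0, 0, 0, -0.157], [-15.7, 0.9, 0, 0, 0, -0.209], [-21.9, -1.3, 0, 0, 0, -0.314], [-28.3, -3.1, 0, 0, 0, -0.419]]
```

```bash
python3 -m jog '[[[-2.2,3.9,0,0,0,0],[-6.1,3.7,0,0,0,-0.052],[-9.6,3.2,0,0,0,-0.105],[-12.7,2,0,0,0,-0.157],[-15.7,0.9,0,0,0,-0.209],[-21.9,-1.3,0,0,0,-0.314],[-28.3,-3.1,0,0,0,-0.419]]]' >/dev/null; python3 -c "
from h import *
where()"
python3 -m jog '[[[-5.5,-3.7,0,0,0,-0.105],[-11.3,-6.7,0,0,0,-0.209],[-17.4,-9.2,0,0,0,-0.314],[-23.7,-11,0,0,0,-0.419],[-30.2,-12.1,0,0,0,-0.524],[-36.8,-12.5,0,0,0,-0.628],[-43.4,-12.3,0,0,0,-0.733],[-49.9,-11.4,0,0,0,-0.838]]]' >/dev/null; python3 -c "
from h import *
where();snap('side','s18',(240,120,380,300),3)"
```

```text
t 25.60 phi -25.7 pen 3.53 tang 0.09 mm z 0.0868 Fr 2.2 Ft -1.3 Fz 0.1 q3 0.72 q7 -0.87
t 26.27 phi 22.4 pen 2.10 tang 0.11 mm z 0.0871 Fr 0.6 Ft -1.4 Fz 0.7 q3 0.50 q7 -0.35
```

View pics/s18.png

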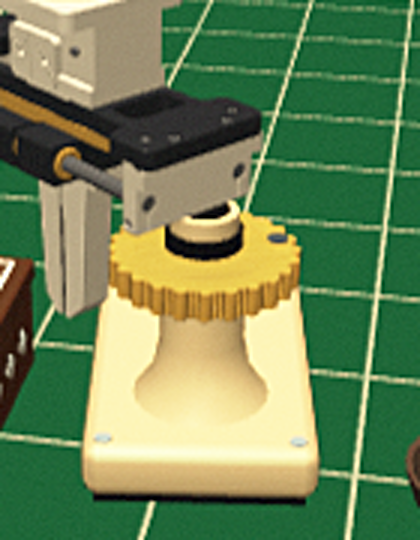

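Rivet at (278,238); still driving.

```bash
python3 -c "
from h import *
rivet(278,238,.121)"
python3 -m jog '[[[-5.5,-3.7,0,0,0,-0.105],[-11.3,-6.7,0,0,0,-0.209],[-17.4,-9.2,0,0,0,-0.314],[-23.7,-11,0,0,0,-0.419],[-30.2,-12.1,0,0,0,-0.524],[-36.8,-12.5,0,0,0,-0.628],[-43.4,-12.3,0,0,0,-0.733],[-49.9,-11.4,0,0,0,-0.838]]]' >/dev/null; python3 -c "
from h import *
where();snap('side','s19',(240,120,380,300),3)"
python3 -m jog '[[[-5.5,-3.7,0,0,0,-0.105],[-11.3,-6.7,0,0,0,-0.209],[-17.4,-9.2,0,0,0,-0.314],[-23.7,-11,0,0,0,-0.419],[-30.2,-12.1,0,0,0,-0.524],[-36.8,-12.5,0,0,0,-0.628],[-43.4,-12.3,0,0,0,-0.733],[-49.9,-11.4,0,0,0,-0.838]]]' >/dev/null; python3 -c "
from h import *
where();snap('side','s20',(240,120,380,300),3)"
```

```text
rivet [0.4971 0.0747 0.121 ] r 37.8 ang -157.3
t 26.98 phi 70.3 pen 1.11 tang -0.86 mm z 0.0873 Fr 4.0 Ft -1.4 Fz 2.2 q3 0.27 q7 0.16
t 27.70 phi 118.1 pen 2.61 tang -0.61 mm z 0.0868 Fr 1.5 Ft -1.4 Fz 2.0 q3 0.04 q7 0.69
```

View pics/s20.png

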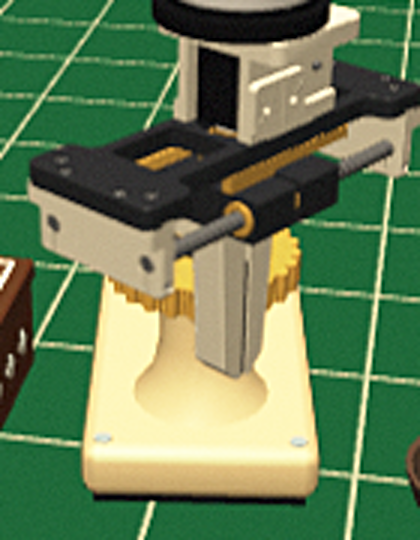

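```bash
python3 -m jog '[[[-5.5,-3.7,0,0,0,-0.105],[-11.3,-6.7,0,0,0,-0.209],[-17.4,-9.2,0,0,0,-0.314],[-23.7,-11,0,0,0,-0.419],[-30.2,-12.1,0,0,0,-0.524],[-36.8,-12.5,0,0,0,-0.628],[-43.4,-12.3,0,0,0,-0.733],[-49.9,-11.4,0,0,0,-0.838]]]' >/dev/null; python3 -c "
from h import *
where();snap('side','s21',(240,120,380,300),3)"
```

```text
t 28.42 phi 166.0 pen 3.54 tang -0.14 mm z 0.0866 Fr 0.1 Ft -0.9 Fz 0.3 q3 -0.18 q7 1.24
```

View pics/s21.png

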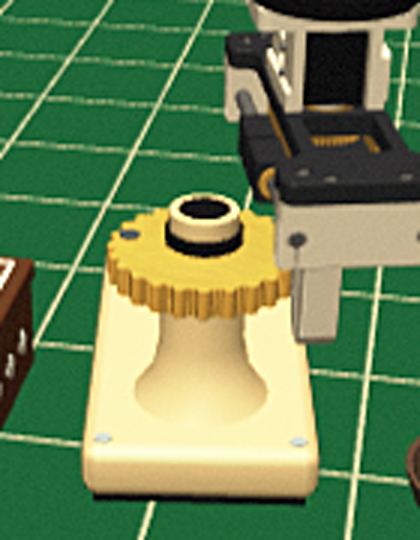

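```bash
python3 -c "
from h import *
rivet(130,235,.1215)"
python3 -m jog '[[[-5.5,-3.7,0,0,0,-0.105],[-11.3,-6.7,0,0,0,-0.209],[-17.4,-9.2,0,0,0,-0.314],[-23.7,-11,0,0,0,-0.419],[-30.2,-12.1,0,0,0,-0.524],[-30.2,-12.1,0,0,0,-0.524]]]' >/dev/null; python3 -c "
from h import *
where();snap('side','s22',(240,120,380,300),3)"
```

```text
rivet [0.5712 0.0868 0.1215] r 39.3 ang -3.6
t 28.97 phi 195.8 pen 3.05 tang 1.27 mm z 0.0863 Fr 0.3 Ft 1.2 Fz -0.5 q3 -0.33 q7 1.63
```

View pics/s22.png

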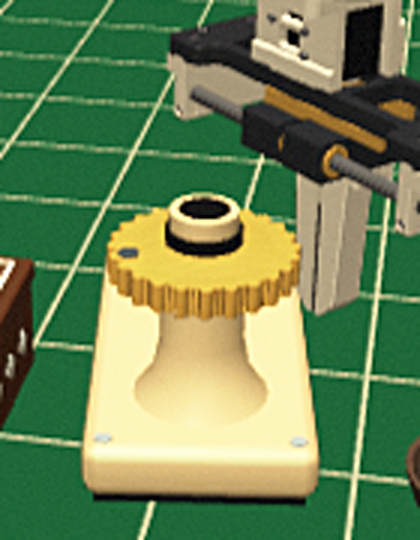

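```bash
python3 -m jog '[[[2.3,-4,0,0,0,0],[4.5,-7.9,0,0,0,0],[6,-10,0,0,0,0],[6,-10,-20,0,0,0],[6,-10,-60,0,0,0],[6,-10,-100,0,0,0],[6,-10,-130,0,0,0],[6,-10,-130,0,0,0]]]' >/dev/null; python3 -c "
from h import *
rivet(129,253,.122);rivet(129,253,.119)
st();print(go([.42,.45,.22]))"
```

```text
rivet [0.5675 0.1075 0.122 ] r 39.9 ang 27.2
rivet [0.5687 0.1018 0.119 ] r 38.7 ang 18.8
t 29.68 tcp [0.4632 0.0751 0.2215] yaw 135.9 F [1.0995 0.1787 0.1999] w 0.01 q [ 0.1153  0.3247 -0.5082  2.147   0.2414  0.7153  1.8183]
[292.08  238.901   1.705]
```

```bash
python3 -m jog '[[[30,24,0,0,0,0],[60,48,0,0,0,0],[90,72,0,0,0,0],[120,96,0,0,0,0],[150,120,0,0,0,0],[180,144,0,0,0,0],[210,168,0,0,0,0],[210,168,0,0,0,0]]]' >/dev/null; python3 -c "
from h import *
st();snap('top','t4',(180,100,380,340),3);snap('side','s23',(130,100,450,350),2)"
```

```text
t 30.35 tcp [0.4243 0.3492 0.2166] yaw 136.3 F [0.0572 0.6764 0.6816] w 0.00 q [-0.4121  0.4339 -0.5206  1.9849  0.2927  0.7922  1.2802]
```

View pics/t4.png

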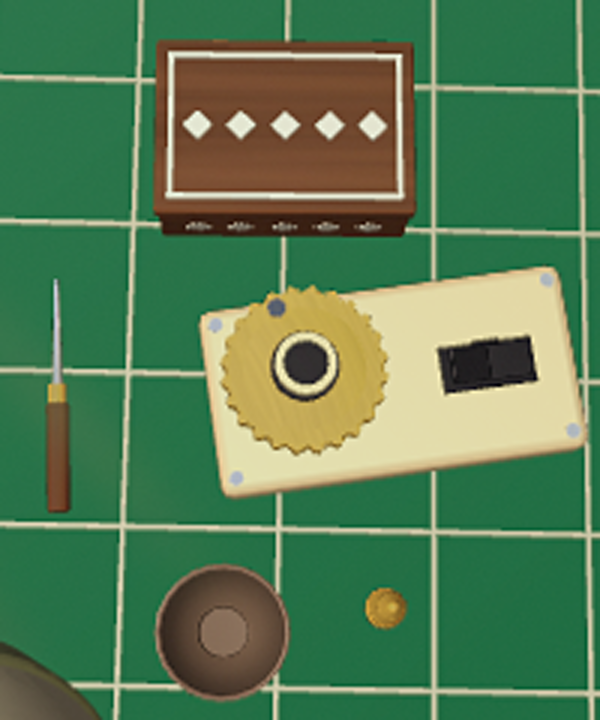

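View pics/s23.png

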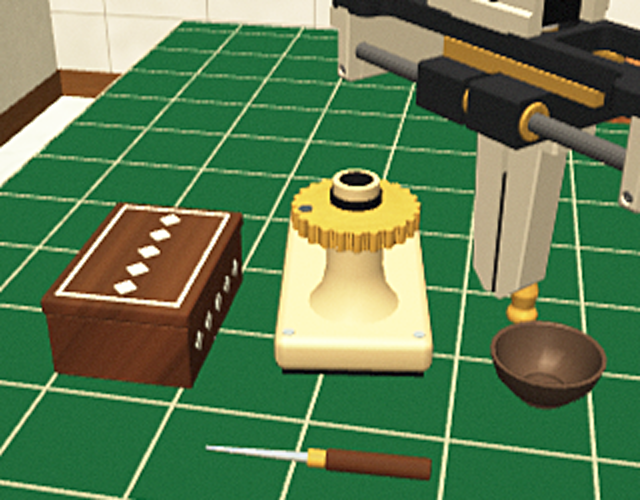

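```bash
python3 -c "
from h import *
def tri(a,b):
    L=[]
    for n,q in(('top',a),('side',b)):
        c=ray(n,*q,.3);d=ray(n,*q,0)-c;d/=np.linalg.norm(d);P=np.eye(3)-np.outer(d,d);L.append((P,P@c))
    return np.linalg.solve(sum(l[0] for l in L),sum(l[1] for l in L))
for nm,a,b in(('start',(274.4,201.6),(255+135.5/5-.5,180+131.5/5-.5)),('now',(180+276.5/3-.5,100+308.5/3-.5),(130+306.5/2-.5,100+208.5/2-.5))):
    p=tri(a,b);d=p[:2]-[.532,.0893];print(nm,p,1000*np.hypot(*d),np.degrees(np.arctan2(d[1],d[0])))
"
```

```text
start [0.57   0.1015 0.1156] 39.890975549512056 17.755419803181265
now [0.5673 0.1063 0.1217] 39.14490023095302 25.748238223499676
```

The rivet triangulates 6.1 mm higher and 8° past its start, so about 728° (≈12.7 rad). The rocker is off and the bystanders sit at the same pixels as before. Handing in.

```bash
python3 -c "
from station import arm
print(arm.sign_off())"
```

```text
the job is handed in; nothing more can be done
None
```

I switched the lamp off at its rocker, then turned the ring about two turns anticlockwise with the shut fingertips, in three strokes. I then drew the arm clear and handed the job in at about 30 s. No verdict came back.

**Last checks:**
- **Rocker:** it bottomed out at 46.2 mm above the shelf under about 10 N. In the final top view its raised wing looks level, so it is off.
- **Ring:** the rivet, located from both cameras, ended 6.1 mm higher and 8° past where it began. That is about 728° (12.7 rad), which puts the joint at 12.7–13.3 rad given its unknown start of 0–0.6.
- **Bystanders:** the head piece, bowl, reamer and casket showed no visible shift in the last pictures. I judged this by eye and did not measure it.

**What disagreed:**
- **Ring centre:** the ring centre felt by contact lay about 3–4 mm from the camera estimate. The finger also seemed wider than I assumed.
- **Slipping:** because of this the finger slipped free of the ribs twice in the first stroke, until I corrected the orbit.
- **Peak force:** the highest force I read on the ring was about 17 N, at first contact. During the strokes it stayed at about 11 N or less.

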